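# Edge the flat scraper off the chopping block and lay it in the tray

## Robot

A 7-joint arm with a two-finger parallel gripper is mounted at the origin on a cart in front of the work surface, level with it; the furniture and walls round the work are solid. World frame = base frame: x ahead of the robot, y to its left, z up, the work surface at z = 0. Lengths are in m, angles in degrees, forces in N, time in s.
With the tool pointing down it reaches from about 0.425 to 0.875 m from the base axis. Payload 8.4 kg.
Tool frame: the origin (TCP) lies midway between the tips of the shut fingers; the grasp point (between the pads) lies behind it (env.grip_depth is the x of the grasp point in the tool frame, in m); x points along the fingers, z is the direction in which the jaws open and shut, and the axes are right-handed (so a half turn about x gives the same grasp; the last joint's range is limited). The gripper opens to 87 mm and grips with 3 to 60 N. Pads are 19 mm wide; open, the fingers measure 117 mm over their backs; the gripper's body (75 mm by 190 mm) begins 51 mm behind the grasp point.
Start: joints at [-82.747, 19.091, 2.286, 83.961, -0.768, 76.965, -3.352], TCP at [0.146, 0.633, 0.196] pointing down, gripper open.
Joint ranges: [-147.57, 147.57], [-21.85, 119.76], [-74.77, 79.35], [14.55, 137.4], [-85.83, 265.84], [4.83, 119.75], [-152.11, 152.11]. Speed limits (degrees/s): [127.2, 127.2, 159.86, 159.86, 180, 180, 180].

## Interface

Orientations are given as [roll, pitch, yaw] about the fixed x, y, z axes, in that order (R = Rz(yaw) Ry(pitch) Rx(roll)).
In Python, from bench import get_state, eyes, workorder, env gives the robot as it stands.
- The arm moves only by the shell command python3 -m handwheel 'ROWS' [OPENING] [FORCE]. ROWS is a JSON object of lists of equal length, an entry for each row: "travel": the shift along the tool's x, y, z in m, a list of three; "rot": the turn, a rotation vector about the tool's x, y, z in rad, a list of three. In form: {"travel": [[tx, ty, tz], ...], "rot": [[rx, ry, rz], ...]}. A call has 1 to 20 rows; each row is the pose to reach, as a shift and turn from the pose commanded when the call began, along the tool's axes at that moment; what a row does not reach only later rows make up. A row lasts 1/10 s, in which the tool goes at most 50 mm and 8.59 degrees, less where a joint would pass 70% of its speed; a pose out of reach is approached as far as the arm can. A call with a gripper value outside its range is refused whole. OPENING is the closure, from -1 (fully open) to 1 (shut), set as the call begins (- or left out, the last holds). The fingers move at their own pace and stop on an object; FORCE is the grip in N (left out, the last holds). Time passes only in rows, so rows that repeat a pose let the fingers close. It gives the time, the measured TCP pose, the force and the opening at its end, in the units of the state.
- get_state(): the state, without advancing time (a new reading comes with each control period).
- eyes.capture(name): name is "side" or "top" or "wrist"; returns a dict with "frame" (384x512x3 uint8, red, green, blue), "fx", "fy", "cx", "cy" (pixels), "k1" (the pictures are not rectified: a ray, as slopes to the right and down, at radius r is drawn at 1 + k1 r^2 times it, then the intrinsics apply), "origin" and "orientation" of the camera in the world. Camera axes: x right, y up, looking along -z (the intrinsics and any distortion apply to the point x, -y, -z); pixel columns grow to the right and rows downward; lengths in m; the calibration is good to about 2 mm. A picture is of the moment at which its call begins. There is no depth.
- workorder.finish_job(): hands the job in, once; it reports no verdict.
The state is a dict: "clock": time; "joint_pos": joint angles; "dq": joint speeds; "effort": joint torques, N m; "position": TCP position; "eef_rot": TCP orientation; "force": force on the tool from outside, world axes, zero at the start; "wrist_torque": the same for the moment, N m; "width": finger opening in m.
Only numpy, scipy, OpenCV 4.12 (cv2) and the standard library are available. Lean on these libraries where they do the work, as an engineer would, in place of code of your own. Each camera call takes 0.05 s, during which the arm holds its last target.

## Task

The flat steel scraper lies on the chopping block and is too thin to be picked up there: slide it out, still lying flat, over the block's front edge (the one towards the robot) until three to four centimetres overhang. Then pinch it there, lift it off the block and lay it flat in the empty white tray beside the block, lengthways and about the middle of the tray's width, without dropping it. Leave the pan grip on the block where it is.

Things in the scene. Friction and masses are not known exactly. Their poses are not given: they have to be found in the camera images.
- scraper: flat plain steel rectangle, 120 mm long (its x), 56 mm wide (its y), 3 mm thick, 80 g, with a 12 mm hanging hole 45 mm from its centre at the far end (+x). Loose, flat on one half of the block, long sides roughly square to the front edge. It slides easily on the oiled wood (friction about 0.25); finger pads pressed on it from above with 10 to 20 N draw it along. Origin: centre of its underside.
- scraper_end (a point): middle of the scraper's short end nearest the robot, without the hole (its -x end, 60 mm from its centre), at half thickness. It starts 2 to 20 mm inside the block's front edge.
- chopping_block: thick light wooden block, fixed, 140 mm deep (its x), 250 mm wide (its y), top 45 mm above the worktop, left or right of the white tray. Origin: centre of its underside. Its front edge, over which the scraper goes, is the long edge towards the robot, at x = -70 mm in its frame; the worktop before it is free. Wall cabinets (door knobs from world x = 0.57 m) hang 0.48 m above the worktop behind it.
- white_tray: plain white shallow tray, fixed, empty, 360 mm long (its y, pointing roughly away from or towards the robot) and 200 mm wide (its x); flat inner floor 330 x 170 mm, 3 mm above the worktop, low rim 18 mm high. Origin: centre of its underside. Two patterned trays stacked far to the left are not meant.
- pan_grip: white padded oval pan grip with dark stripes, 119 mm long (its y, about along the scraper's long sides), 66 mm wide, 11 mm high, loose on the other half of the chopping block. Leave it alone. Origin: centre of its underside.
Mind the look-alikes: they are no part of the job. Several things have the shape of the scraper; the one meant has the colours described above.

How it is judged:
By the outcome, as a careful person would: the job done as asked, in the order asked, and still so for the second after the job is handed in, with the robot touching nothing.
It also fails if it takes over 58 s, if anything falls off the work surface, if the arm or the gripper's body presses on something with over 40 N, if the wrist force passes 120 N, or if a joint passes its speed limit or range.

## Working session

There is one attempt and no reset: what is moved stays moved. The work goes in short steps, Python scripts to look and compute and a shell command to move; the robot and the scene stay as the last step left them, time stands still between calls to the robot, and variables do not carry over. Pictures are saved under pics/ and viewed, and the job is handed in when it is done.

```bash
ls; mkdir -p pics; python3 - <<'E'
from bench import get_state, eyes, workorder, env
import cv2
print(get_state()); print(env.grip_depth, [a for a in dir(env) if a[0]!='_'])
for n in ("side","top","wrist"):
    c=eyes.capture(n); cv2.imwrite(f"pics/a_{n}.png",c["frame"][:,:,::-1]); print(n,{k:v for k,v in c.items() if k!="frame"})
E
```

```text
pics
{'clock': 0.0, 'joint_pos': array([-82.74444149,  19.12950493,   2.28388814,  84.01099972,
        -0.76826308,  76.9650681 ,  -3.35141469]), 'dq': array([-0.01771778, -0.04980794,  0.04735435,  0.02542101, -0.16251571,
       -0.01527663,  0.03694474]), 'effort': array([-8.99022361e-04, -6.56341481e+01,  1.33437674e+00, -4.03796339e+01,
       -5.99413225e-02,  4.46528674e-02,  1.52107805e-04]), 'position': array([0.1454537 , 0.63299456, 0.19478506]), 'eef_rot': array([-176.60312004,   89.90965915,  -99.54245628]), 'force': array([0.33559214, 0.06317023, 0.17486225]), 'wrist_torque': array([ 0.01759795,  0.03305906, -0.01158596]), 'width': 0.08699964152902379}
-0.0187 ['Unreachable', 'grip_depth']
side {'fx': 442.64130143431436, 'fy': 442.64130143431436, 'cx': 255.09926514885828, 'cy': 186.78941682229066, 'k1': 0.04222584812921045, 'origin': array([-0.56722131, -0.48713659,  1.01107067]), 'orientation': array([ 47.83236005,  -0.39720325, -71.61790898])}
top {'fx': 346.43270998941347, 'fy': 346.43270998941347, 'cx': 254.60170158721155, 'cy': 192.50539519220624, 'k1': -0.05256490540539882, 'origin': array([ 0.37322542, -0.16030361,  1.17962065]), 'orientation': array([  1.83414655,   1.53535816, -89.33667823])}
wrist {'fx': 305.40729837759096, 'fy': 305.40729837759096, 'cx': 259.28599869295795, 'cy': 189.2694641547079, 'k1': -0.04358057668771249, 'origin': array([0.07889869, 0.64955879, 0.38427041]), 'orientation': array([-1.46708069e+01,  6.93603818e-02,  7.70233243e+01])}
```

View pics/a_top.png

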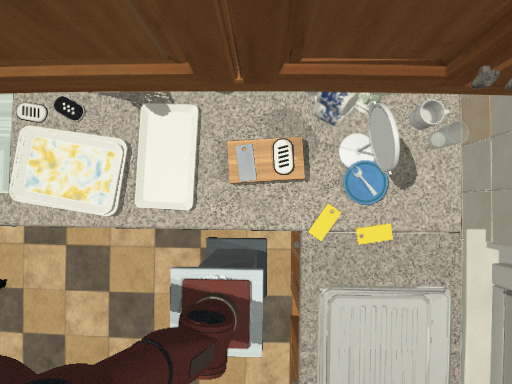

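View pics/a_side.png

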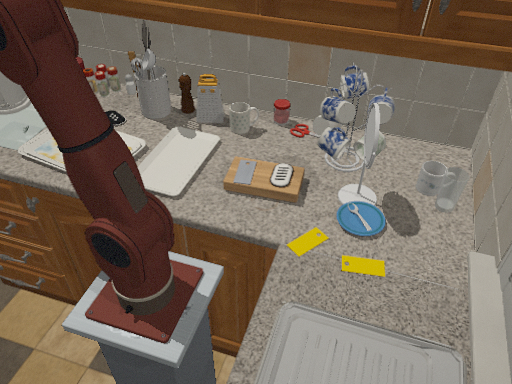

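```bash
cat > h.py <<'E'
import numpy as np, cv2
from scipy.spatial.transform import Rotation as R
from scipy.optimize import least_squares
from bench import get_state, eyes, workorder, env
def proj(c,P):
    P=np.atleast_2d(P); q=R.from_euler('xyz',c['orientation'],degrees=True).inv().apply(P-c['origin'])
    u=q[:,0]/-q[:,2]; v=-q[:,1]/-q[:,2]; s=1+c['k1']*(u*u+v*v)
    return np.c_[c['fx']*u*s+c['cx'], c['fy']*v*s+c['cy']]
def unproj(c,px,z):
    px=np.atleast_2d(px).astype(float); d=np.c_[(px[:,0]-c['cx'])/c['fx'],(px[:,1]-c['cy'])/c['fy']]
    s=d.copy()
    for _ in range(20): s=d/(1+c['k1']*(s**2).sum(1,keepdims=True))
    r=R.from_euler('xyz',c['orientation'],degrees=True).apply(np.c_[s[:,0],-s[:,1],-np.ones(len(s))])
    return c['origin']+r*((z-c['origin'][2])/r[:,2:3])
def box(pose,L,W,z):
    x,y,a=pose; a=np.radians(a); o=np.array([[-L,-W],[L,-W],[L,W],[-L,W]])/2
    return np.c_[o@np.array([[np.cos(a),np.sin(a)],[-np.sin(a),np.cos(a)]])+[x,y],np.full(4,z)]
E
python3 - <<'E'
from h import *
c=eyes.capture("top"); np.save("pics/top.npy",c,allow_pickle=True)
f=c["frame"][:,:,::-1]
cr=f[90:220,125:315]; cv2.imwrite("pics/b_top.png",cv2.resize(cr,None,fx=4,fy=4,interpolation=cv2.INTER_CUBIC))
c=eyes.capture("side"); np.save("pics/side.npy",c,allow_pickle=True)
f=c["frame"][:,:,::-1]
cr=f[145:210,215:315]; cv2.imwrite("pics/b_side.png",cv2.resize(cr,None,fx=8,fy=8,interpolation=cv2.INTER_CUBIC))
E
```

```text
(no output)
```

View pics/b_top.png

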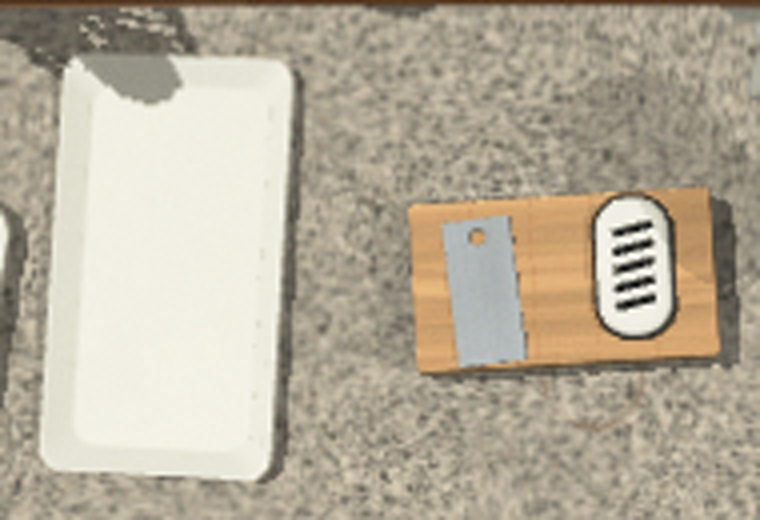

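View pics/b_side.png

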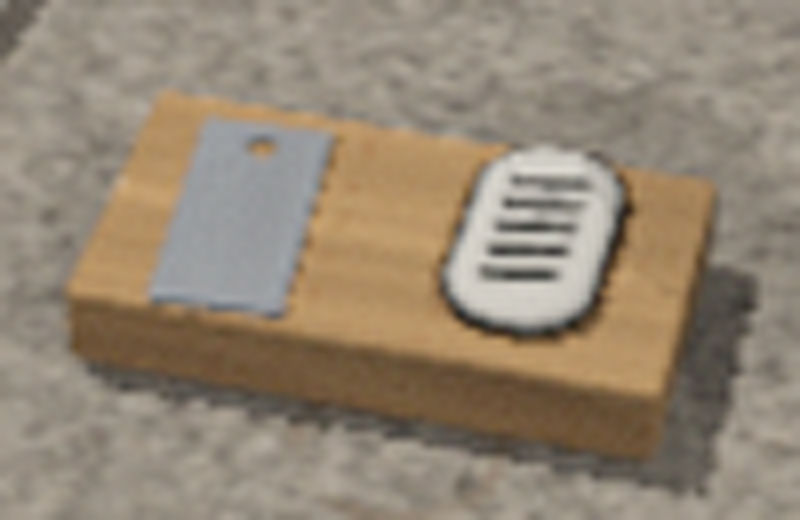

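```bash
python3 - <<'E'
from h import *
t=np.load("pics/top.npy",allow_pickle=True).item(); s=np.load("pics/side.npy",allow_pickle=True).item()
T=lambda p:(np.array(p)+.5)/4-.5+[125,90]
S=lambda p:(np.array(p)+.5)/8-.5+[215,145]
def fit(c,px,L,W,z,p0):
    # px order matching box order
    r=least_squares(lambda p:(proj(c,box(p,L,W,z))-px).ravel(),p0); return r.x.round(4),np.sqrt((r.fun**2).mean()).round(2)
# image left=+y, up=+x. box order: (-x,-y)=bottom right,(+x,-y)=top right,(+x,+y)=top left,(-x,+y)=bottom left
print("block top",fit(t,T([(719,355),(709,188),(409,206),(418,371)]),.14,.25,.045,[.5,-.15,0]))
print("block side",fit(s,S([(660,396),(715,182),(163,92),(70,293)]),.14,.25,.045,[.5,-.15,0]))
print("scr top",fit(t,T([(525,359),(510,216),(442,223),(459,366)]),.12,.056,.048,[.5,-.15,0]))
print("scr side",fit(s,S([(285,316),(332,133),(203,120),(150,300)]),.12,.056,.048,[.5,-.15,0]))
print("tray top",fit(t,T([(270,481),(296,58),(66,56),(40,468)]),.36,.2,.018,[.5,-.15,0]))
print("tray floor",fit(t,T([(248,452),(268,92),(92,88),(74,440)]),.33,.17,.003,[.5,-.15,0]))
print("tray corners",unproj(t,T([(270,481),(296,58),(66,56),(40,468)]),.018).round(3))
E
```

```text
block top (array([ 0.518 , -0.164 ,  3.7646]), np.float64(0.4))
block side (array([ 0.5177, -0.1667,  4.1825]), np.float64(0.46))
scr top (array([ 0.5079, -0.0989,  6.975 ]), np.float64(0.2))
scr side (array([ 0.5063, -0.1014,  9.2571]), np.float64(0.06))
tray top (array([ 0.5323,  0.1732, -2.1227]), np.float64(0.45))
tray floor (array([ 0.5323,  0.1752, -1.8693]), np.float64(2.74))
tray corners [[0.349 0.081 0.018]
 [0.71  0.066 0.018]
 [0.712 0.266 0.018]
 [0.358 0.279 0.018]]
```

```bash
cat >> h.py <<'E'
def Rdown(yaw):  # tool x down, tool z along horizontal direction at yaw (deg)
    a=np.radians(yaw); x=np.array([0,0,-1.]); z=np.array([np.cos(a),np.sin(a),0]); y=np.cross(z,x)
    return R.from_matrix(np.c_[x,y,z])
def cur():
    s=get_state(); return np.array(s['position']),R.from_euler('xyz',s['eef_rot'],degrees=True),s
def go(P,yaw,verbose=True):
    p,Rn,s=cur(); m=Rn.as_matrix()
    best=min([(Rn.inv()*Rdown(y)).as_rotvec() for y in (yaw,yaw+180)],key=np.linalg.norm)
    for yy in (yaw,yaw+180): print("rot",yy,(Rn.inv()*Rdown(yy)).as_rotvec().round(4))
    for q in np.atleast_2d(P): print("travel",(Rn.inv().apply(q-p)).round(4))
E
python3 - <<'E'
from h import *
p,Rn,s=cur(); print(Rn.as_matrix().round(3), s['joint_pos'].round(1),s['clock'])
go([[.40,.45,.2],[.515,.17,.2],[.517,-.099,.15]],98)
E
```

```text
[[-0.    -0.975  0.224]
 [-0.001  0.224  0.975]
 [-1.    -0.    -0.001]] [-82.7  19.1   2.3  84.   -0.8  77.   -3.4] 0.25
rot 98 [-3.655e-01 -7.000e-04 -1.000e-04]
rot 278 [ 2.7761e+00 -1.0000e-04  1.0000e-03]
travel [-0.0047 -0.2891 -0.1216]
travel [-0.0045 -0.4638 -0.3688]
travel [ 0.0457 -0.526  -0.6304]
```

View pics/a_wrist.png

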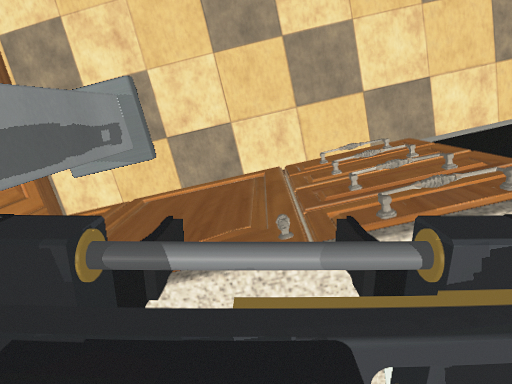

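```bash
python3 -m handwheel '{"travel":[[-0.005,-0.289,-0.122],[-0.005,-0.289,-0.122],[-0.005,-0.289,-0.122],[-0.005,-0.289,-0.122],[-0.005,-0.289,-0.122],[-0.005,-0.289,-0.122],[-0.005,-0.464,-0.369],[-0.005,-0.464,-0.369],[-0.005,-0.464,-0.369],[-0.005,-0.464,-0.369],[-0.005,-0.464,-0.369],[-0.005,-0.464,-0.369],[0.046,-0.526,-0.630],[0.046,-0.526,-0.630],[0.046,-0.526,-0.630],[0.046,-0.526,-0.630],[0.046,-0.526,-0.630],[0.046,-0.526,-0.630],[0.046,-0.526,-0.630],[0.046,-0.526,-0.630]],"rot":[[-0.05,0,0],[-0.1,0,0],[-0.15,0,0],[-0.2,0,0],[-0.25,0,0],[-0.3,0,0],[-0.365,0,0],[-0.365,0,0],[-0.365,0,0],[-0.365,0,0],[-0.365,0,0],[-0.365,0,0],[-0.365,0,0],[-0.365,0,0],[-0.365,0,0],[-0.365,0,0],[-0.365,0,0],[-0.365,0,0],[-0.365,0,0],[-0.365,0,0]]}' 1 20
python3 - <<'E'
from h import *
p,Rn,s=cur(); print(p,s['eef_rot'],s['joint_pos'].round(1),s['force'])
go([[.517,-.099,.15],[.517,-.099,.06]],98)
E
```

```text
clock: 2.25
position: [0.5169, -0.0989, 0.1495]
eef_rot: [71.9, 90.0, 169.7]
force: [0.3, 0.5, -0.6]
width: 0.0003
[ 0.51686587 -0.09888034  0.14953936] [ 71.86286243  89.97781268 169.71853172] [-25.3   6.5  33.9 106.1  -3.9  68.6 107.7] [ 0.30556788  0.50576304 -0.5807066 ]
rot 98 [-0.0025  0.0001 -0.0004]
rot 278 [ 3.1391e+00 -6.0000e-04 -2.0000e-04]
travel [-0.0005 -0.0001 -0.0001]
travel [ 0.0895 -0.0001 -0.0001]
```

```bash
python3 -m handwheel '{"travel":[[0.03,0,0],[0.06,0,0],[0.085,0,0],[0.095,0,0],[0.095,0,0]],"rot":[[0,0,0],[0,0,0],[0,0,0],[0,0,0],[0,0,0]]}'
python3 - <<'E'
from h import *
for n,(a,b,c_,d) in {"side":(130,220,205,325),"wrist":(0,384,0,512)}.items():
    c=eyes.capture(n); cv2.imwrite(f"pics/c_{n}.png",cv2.resize(c["frame"][a:b,c_:d,::-1],None,fx=6 if n=="side" else 1,fy=6 if n=="side" else 1,interpolation=cv2.INTER_CUBIC))
E
```

```text
clock: 2.75
position: [0.5165, -0.097, 0.0538]
eef_rot: [81.3, 89.9, 179.4]
force: [-0.4, -0.4, 0.6]
width: 0.0001
```

View pics/c_side.png

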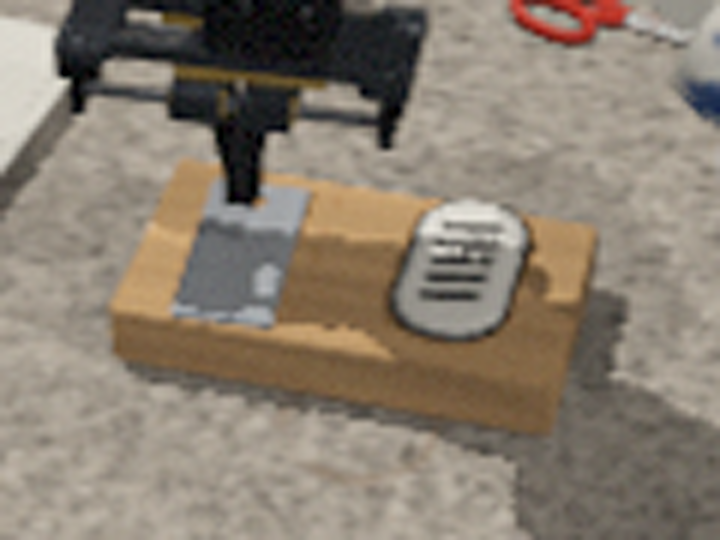

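View pics/c_wrist.png

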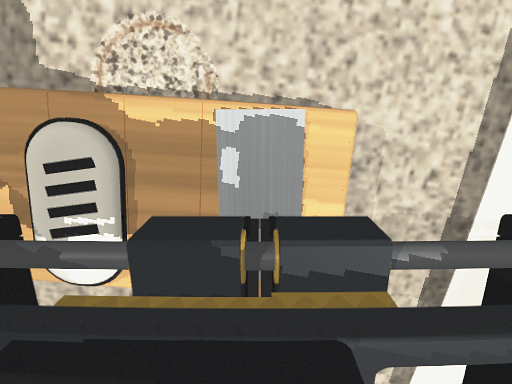

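```bash
python3 - <<'E'
from h import *
c=np.load("pics/side.npy",allow_pickle=True).item()
p,Rn,s=cur(); print(p,s['force'])
for q in (p,[.507,-.1,.048],[.507+.0446,-.1+.0063,.048]): print(((proj(c,q)-[205,130])*6).round(0))
w=eyes.capture("wrist"); print(w['origin'],w['orientation'])
# near edge corners, wrist view
print(unproj(w,[[216,109],[305,110]],.048), unproj(w,[[117,92],[357,111]],.045))
E
```

```text
[ 0.51791753 -0.097771    0.05568817] [-0.02246074 -0.12261155  1.11473703]
[[240. 224.]]
[[238. 247.]]
[[253. 197.]]
[ 0.45003475 -0.10655724  0.24503797] [-1.47294121e+01  2.50515489e-03  9.79877027e+01]
[[ 0.45362651 -0.13343628  0.048     ]
 [ 0.44647671 -0.07813161  0.048     ]] [[ 0.45156292 -0.1973412   0.045     ]
 [ 0.44223127 -0.0446164   0.045     ]]
```

```bash
python3 -m handwheel '{"travel":[[0.002,0,0],[0.004,0,0],[0.004,0,0],[0.004,0,0]],"rot":[[0,0,0],[0,0,0],[0,0,0],[0,0,0]]}'; python3 -m handwheel '{"travel":[[0.001,0,0],[0.002,0,0],[0.002,0,0],[0.002,0,0]],"rot":[[0,0,0],[0,0,0],[0,0,0],[0,0,0]]}';python3 -m handwheel '{"travel":[[0.001,0,0],[0.001,0,0],[0.001,0,0]],"rot":[[0,0,0],[0,0,0],[0,0,0]]}'
```

```text
clock: 3.3
position: [0.5171, -0.0983, 0.0508]
eef_rot: [-87.8, 90.0, 10.1]
force: [0.0, -0.0, -0.4]
width: 0.0001
clock: 3.7
position: [0.517, -0.0983, 0.0486]
eef_rot: [100.0, 90.0, -162.0]
force: [0.8, -0.4, -0.3]
width: 0.0001
clock: 4.0
position: [0.5171, -0.0984, 0.0476]
eef_rot: [120.4, 90.0, -141.6]
force: [-0.8, -0.1, 0.2]
width: 0.0002
```

```bash
python3 -m handwheel '{"travel":[[0.001,0,0],[0.001,0,0],[0.001,0,0]],"rot":[[0,0,0],[0,0,0],[0,0,0]]}'; python3 -m handwheel '{"travel":[[0.001,0,0],[0.001,0,0],[0.001,0,0]],"rot":[[0,0,0],[0,0,0],[0,0,0]]}'
```

```text
clock: 4.3
position: [0.517, -0.0983, 0.0466]
eef_rot: [79.8, 90.0, 177.8]
force: [-1.7, -0.2, 0.3]
width: 0.0005
clock: 4.6
position: [0.5171, -0.0983, 0.0456]
eef_rot: [88.3, 90.0, -173.8]
force: [-0.3, -0.2, -0.0]
width: 0.0005
```

```bash
for i in 1 2; do python3 -m handwheel '{"travel":[[0.001,0,0],[0.001,0,0],[0.001,0,0]],"rot":[[0,0,0],[0,0,0],[0,0,0]]}'|egrep 'posi|force'; done
```

```text
position: [0.5171, -0.0983, 0.0446]
force: [-0.4, 0.3, 0.2]
position: [0.5171, -0.0983, 0.0436]
force: [-0.5, 0.4, -0.4]
```

```bash
python3 - <<'E'
from h import *
c=eyes.capture("side"); cv2.imwrite("pics/d_side.png",cv2.resize(c["frame"][130:200,215:305,::-1],None,fx=8,fy=8,interpolation=cv2.INTER_CUBIC))
E
for i in 1 2; do python3 -m handwheel '{"travel":[[0.001,0,0],[0.001,0,0]],"rot":[[0,0,0],[0,0,0]]}'|egrep 'posi|force'; done
```

```text
position: [0.517, -0.0983, 0.0426]
force: [-0.2, 0.3, -0.3]
position: [0.517, -0.0983, 0.0415]
force: [0.4, 0.2, -0.4]
```

View pics/d_side.png

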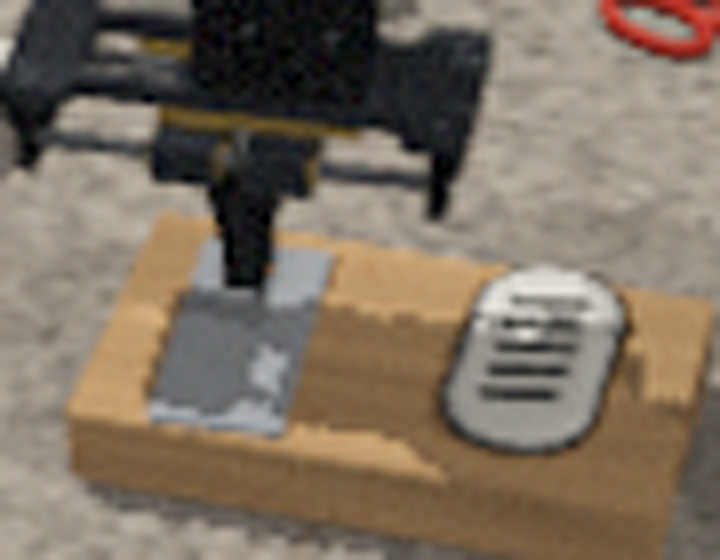

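```bash
for i in 1 2 3 ; do python3 -m handwheel '{"travel":[[0.001,0,0],[0.001,0,0]],"rot":[[0,0,0],[0,0,0]]}'|egrep 'posi|force'; done
```

```text
position: [0.517, -0.0983, 0.0405]
force: [0.5, 0.3, 0.3]
position: [0.517, -0.0983, 0.0396]
force: [0.0, 0.7, -0.2]
position: [0.5171, -0.0983, 0.0386]
force: [0.4, -0.0, -0.1]
```

```bash
for i in 1 2 3 ; do python3 -m handwheel '{"travel":[[0.001,0,0],[0.001,0,0]],"rot":[[0,0,0],[0,0,0]]}'|egrep 'posi|force'; done
```

```text
position: [0.517, -0.0983, 0.0375]
force: [0.1, 0.4, 0.4]
position: [0.517, -0.0983, 0.0365]
force: [0.7, -1.1, -0.4]
position: [0.517, -0.0983, 0.0355]
force: [0.6, -0.6, 0.4]
```

```bash
python3 - <<'E'
from h import *
c=eyes.capture("side"); cv2.imwrite("pics/e_side.png",cv2.resize(c["frame"][130:200,215:305,::-1],None,fx=8,fy=8,interpolation=cv2.INTER_CUBIC))
p,_,s=cur()
for z in (.0355,.0455,.0485,.0555): print(z,((proj(c,[p[0]-.0095,p[1],z])-[215,130])*8).round(0))
E
```

```text
0.0355 [[234. 350.]]
0.0455 [[234. 332.]]
0.0485 [[234. 327.]]
0.0555 [[234. 314.]]
```

View pics/e_side.png

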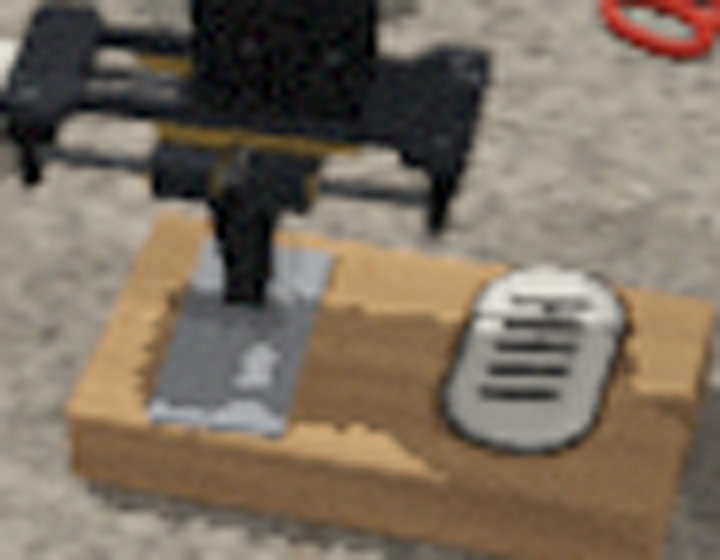

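```bash
for i in 1 2 3 4; do python3 -m handwheel '{"travel":[[0.001,0,0],[0.001,0,0]],"rot":[[0,0,0],[0,0,0]]}'|egrep 'posi|force'; done
```

```text
position: [0.5171, -0.0983, 0.0346]
force: [0.0, 0.4, 0.0]
position: [0.517, -0.0983, 0.0335]
force: [-0.2, 0.1, 0.5]
position: [0.5171, -0.0983, 0.0326]
force: [-0.2, -0.8, 0.6]
position: [0.517, -0.0983, 0.0315]
force: [0.1, 0.1, -0.7]
```

```bash
python3 - <<'E'
from h import *
c=eyes.capture("side"); a=cv2.resize(c["frame"][130:200,215:305,::-1],None,fx=8,fy=8,interpolation=cv2.INTER_CUBIC); cv2.imwrite("pics/f_side.png",a)
c=eyes.capture("wrist"); cv2.imwrite("pics/f_wrist.png",c["frame"][:,:,::-1])
print(get_state()['width'],get_state()['effort'].round(2),get_state()['clock'])
E
```

```text
0.0006545492054310605 [ -0.   -45.36   5.89 -33.28   0.06   0.05   0.  ] 7.8
```

View pics/f_side.png

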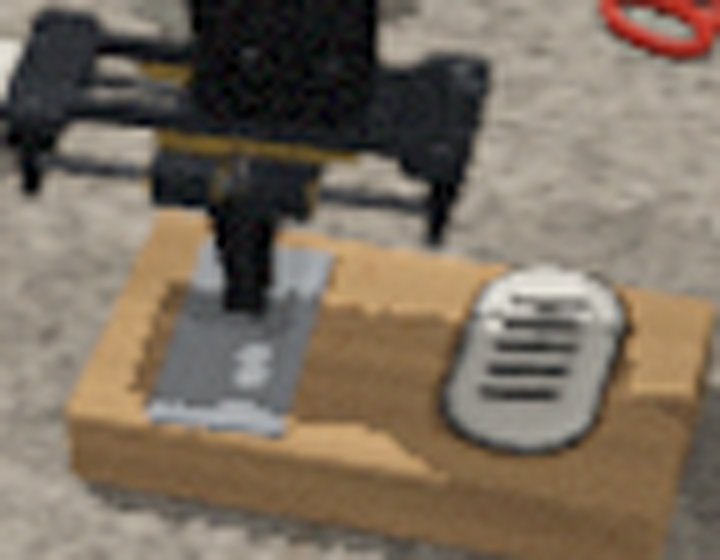

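View pics/f_wrist.png

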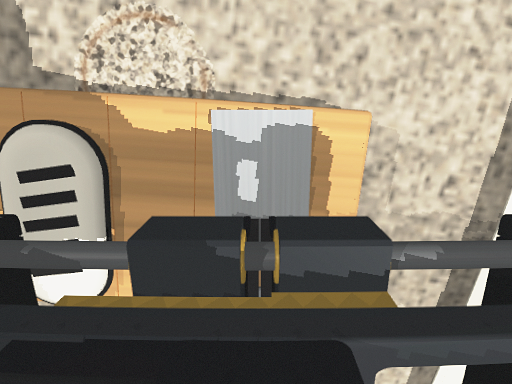

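```bash
for i in 1 2 3 4; do python3 -m handwheel '{"travel":[[0.001,0,0],[0.001,0,0]],"rot":[[0,0,0],[0,0,0]]}'|egrep 'posi|force'; done
```

```text
position: [0.517, -0.0983, 0.0306]
force: [-0.3, -0.2, -0.1]
position: [0.517, -0.0983, 0.0295]
force: [-0.4, -0.6, 0.3]
position: [0.517, -0.0983, 0.0286]
force: [0.1, 0.2, 0.5]
position: [0.517, -0.0983, 0.0276]
force: [-0.1, 0.6, -0.2]
```

```bash
for i in 1 2 3 ; do python3 -m handwheel '{"travel":[[0.001,0,0],[0.001,0,0]],"rot":[[0,0,0],[0,0,0]]}'|egrep 'posi|force'; done
python3 - <<'E'
from h import *
c=eyes.capture("side"); a=cv2.resize(c["frame"][130:200,215:305,::-1],None,fx=8,fy=8,interpolation=cv2.INTER_CUBIC); cv2.imwrite("pics/g_side.png",a)
E
```

```text
position: [0.517, -0.0983, 0.0265]
force: [-0.3, -1.1, -0.1]
position: [0.517, -0.0983, 0.0255]
force: [0.4, 0.5, 0.1]
position: [0.517, -0.0983, 0.0245]
force: [-0.8, -0.5, -1.0]
```

View pics/g_side.png

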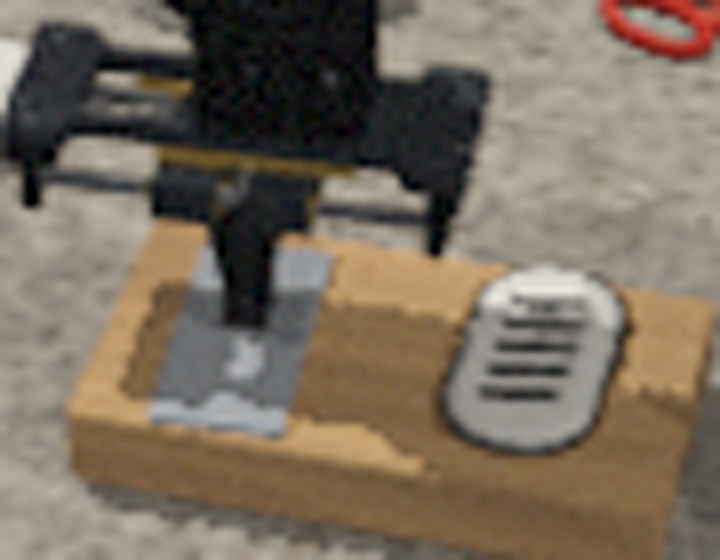

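```bash
for i in 1 2 3 ; do python3 -m handwheel '{"travel":[[0.001,0,0],[0.001,0,0]],"rot":[[0,0,0],[0,0,0]]}'|egrep 'posi|force'; done
```

```text
position: [0.517, -0.0983, 0.0235]
force: [-0.2, -0.5, -0.4]
position: [0.517, -0.0983, 0.0225]
force: [0.3, 0.4, -0.0]
position: [0.5172, -0.0984, 0.0216]
force: [-1.1, -0.2, 0.6]
```

```bash
for i in 1 2 ; do python3 -m handwheel '{"travel":[[0.001,0,0],[0.001,0,0]],"rot":[[0,0,0],[0,0,0]]}'|egrep 'posi|force'; done
python3 - <<'E'
from h import *
c=eyes.capture("side"); a=cv2.resize(c["frame"][130:200,215:305,::-1],None,fx=8,fy=8,interpolation=cv2.INTER_CUBIC); cv2.imwrite("pics/i_side.png",a)
print(get_state()['position'],get_state()['force'])
c=eyes.capture("wrist"); print(c['origin'],c['orientation'])
E
```

```text
position: [0.5178, -0.0984, 0.0216]
force: [-2.4, 1.1, 9.9]
position: [0.5185, -0.0985, 0.0215]
force: [-4.8, 0.4, 20.3]
[ 0.5184767  -0.09853495  0.02151512] [-5.09544261  0.46799306 19.68591253]
[ 0.45032209 -0.10730413  0.21075785] [-1.48120277e+01 -1.38807310e-02  9.79224176e+01]
```

View pics/i_side.png

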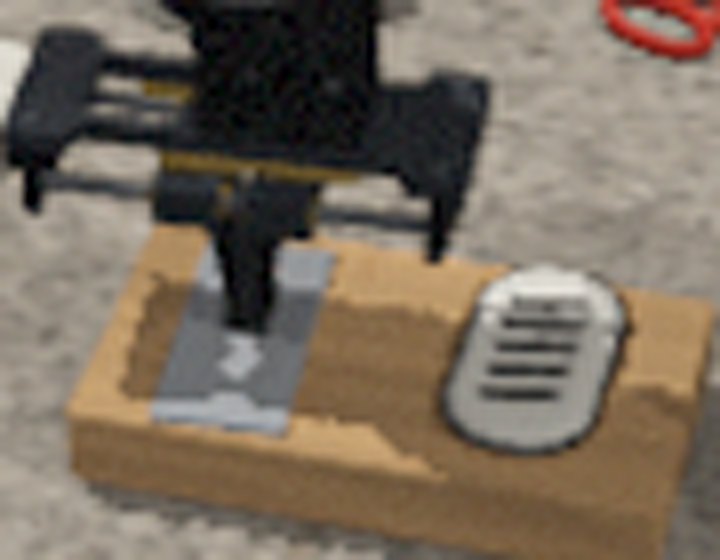

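```bash
python3 -m handwheel '{"travel":[[0,0.002,0],[0,0.004,0],[0,0.006,0],[0,0.008,0.001],[0,0.010,0.001],[0,0.012,0.001],[0,0.014,0.001],[0,0.016,0.001],[0,0.018,0.001],[0,0.020,0.001]],"rot":[[0,0,0],[0,0,0],[0,0,0],[0,0,0],[0,0,0],[0,0,0],[0,0,0],[0,0,0],[0,0,0],[0,0,0]]}'
python3 - <<'E'
from h import *
c=eyes.capture("side"); a=cv2.resize(c["frame"][130:200,215:305,::-1],None,fx=8,fy=8,interpolation=cv2.INTER_CUBIC); cv2.imwrite("pics/j_side.png",a)
c=eyes.capture("wrist"); cv2.imwrite("pics/j_wrist.png",c["frame"][:,:,::-1])
E
```

```text
clock: 11.35
position: [0.5001, -0.1002, 0.0215]
eef_rot: [-98.6, 89.7, -0.6]
force: [3.2, 0.8, 11.2]
width: 0.0005
```

View pics/j_side.png

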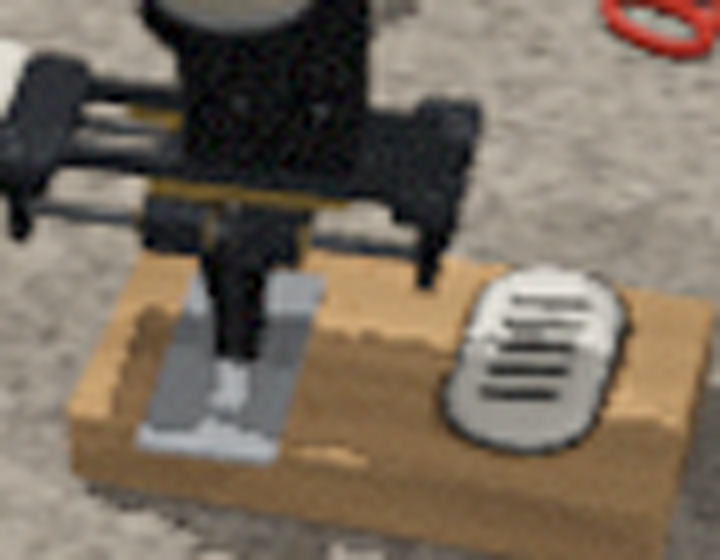

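View pics/j_wrist.png

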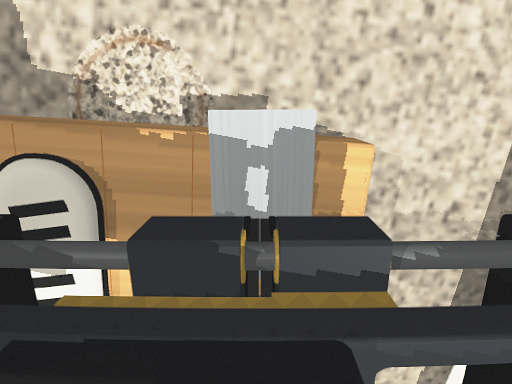

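```bash
python3 -m handwheel '{"travel":[[0.0005,0.002,0],[0.0005,0.004,0],[0.0005,0.006,0],[0.0005,0.008,0.001],[0.0005,0.010,0.001],[0.0005,0.012,0.001],[0.0005,0.014,0.001],[0.0005,0.016,0.001],[0.0005,0.016,0.001],[0.0005,0.016,0.001]],"rot":[[0,0,0],[0,0,0],[0,0,0],[0,0,0],[0,0,0],[0,0,0],[0,0,0],[0,0,0],[0,0,0],[0,0,0]]}'
python3 - <<'E'
from h import *
c=eyes.capture("side"); a=cv2.resize(c["frame"][130:200,215:305,::-1],None,fx=8,fy=8,interpolation=cv2.INTER_CUBIC); cv2.imwrite("pics/k_side.png",a)
c=eyes.capture("wrist"); cv2.imwrite("pics/k_wrist.png",cv2.resize(c["frame"][60:230,150:400,::-1],None,fx=3,fy=3,interpolation=cv2.INTER_CUBIC)); np.save("pics/k.npy",c,allow_pickle=True)
E
```

```text
clock: 12.45
position: [0.4846, -0.1015, 0.0215]
eef_rot: [-97.4, 89.6, 0.6]
force: [2.0, 1.4, 17.3]
width: 0.0003
```

View pics/k_side.png

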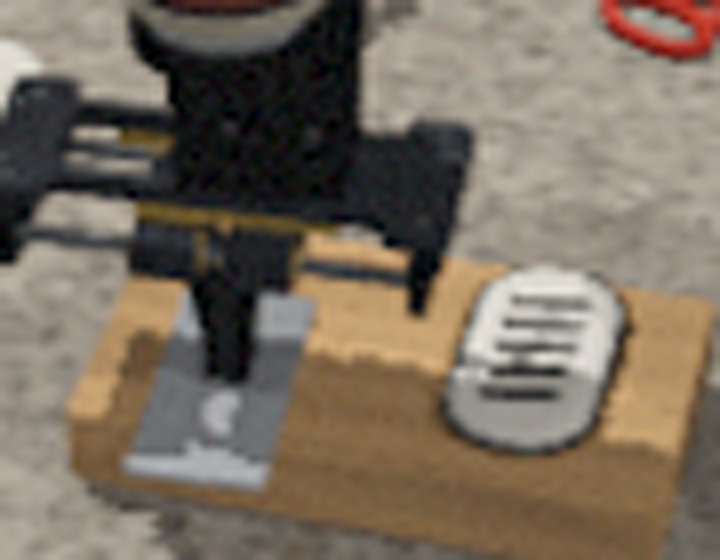

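View pics/k_wrist.png

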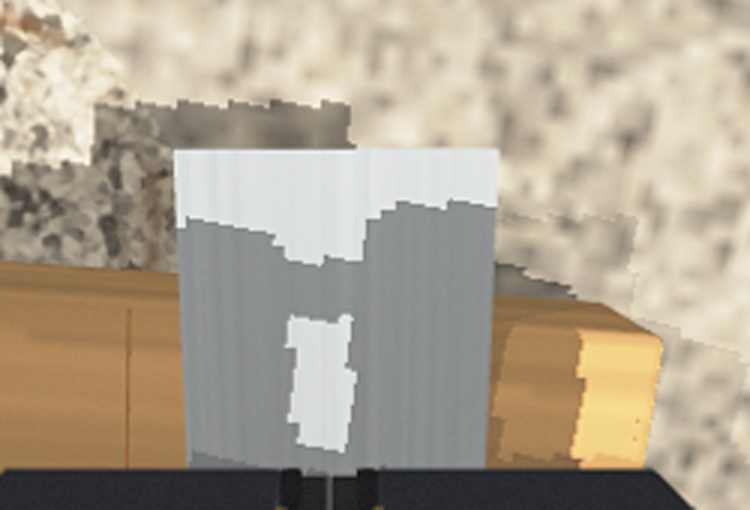

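```bash
python3 - <<'E'
from h import *
c=np.load("pics/k.npy",allow_pickle=True).item(); print(c['origin'])
K=lambda p:(np.array(p)+.5)/3-.5+[150,60]
for z in (.048,.03,.055):
  q=unproj(c,K([(174,150),(499,150)]),z); print(z,q.round(4),np.linalg.norm(q[0]-q[1]).round(4),q.mean(0))
print(unproj(c,K([(663,340),(0,293)]),.045),unproj(c,K([(605,303),(0,262)]),0.))
s=eyes.capture("side"); S=lambda p:(np.array(p)+.5)/8-.5+[215,130]
print("side scr near corners",unproj(s,S([(122,468),(265,488)]),.048))
px=S([(265,488),(315,302),(122,468)])
b=box([.518,-.165,3.9],.14,.25,.045);print((proj(s,b)-[215,130])*8)
r=least_squares(lambda p:(proj(s,box(p,.12,.056,.048))[[0,1,3]]-px).ravel(),[.47,-.1,8]);print(r.x,r.fun)
end=r.x[:2]-.06*np.array([np.cos(np.radians(r.x[2])),np.sin(np.radians(r.x[2]))]);print(end)
for bl in ([.518,-.164,3.76],[.5177,-.1667,4.18]):
  a=np.radians(bl[2]);print("overhang",-.07-((end-bl[:2])@[np.cos(a),np.sin(a)]))
E
```

```text
[ 0.41575841 -0.110271    0.21048937]
0.048 [[ 0.4205 -0.1367  0.048 ]
 [ 0.4127 -0.0812  0.048 ]] 0.056 [ 0.4166027  -0.10895218  0.048     ]
0.03 [[ 0.421  -0.1396  0.03  ]
 [ 0.4124 -0.078   0.03  ]] 0.0622 [ 0.41669622 -0.10880609  0.03      ]
0.055 [[ 0.4203 -0.1355  0.055 ]
 [ 0.4129 -0.0825  0.055 ]] 0.0536 [ 0.41656633 -0.109009    0.055     ]
[[ 0.44193199 -0.04419407  0.045     ]
 [ 0.45012583 -0.16639238  0.045     ]] [[ 0.44235432 -0.04177022  0.        ]
 [ 0.45223556 -0.18200796  0.        ]]
side scr near corners [[ 0.41182794 -0.08279453  0.048     ]
 [ 0.41917739 -0.1413092   0.048     ]]
[[654.79173237 513.64366663]
 [714.5556269  297.31326917]
 [153.49008032 203.79938816]
 [ 57.00663481 406.93091379]]
[ 0.47438712 -0.1037486   8.04406852] [-0.45261649 -0.04172116  0.07163781 -0.22736208  0.38691291  0.26130403]
[ 0.41497748 -0.11214469]
overhang 0.029400233648042298
overhang 0.028472737011266153
```

```bash
python3 -m handwheel '{"travel":[[0,0.002,0],[0,0.004,0],[0,0.0055,0],[0,0.0055,0],[0,0.0055,0]],"rot":[[0,0,0],[0,0,0],[0,0,0],[0,0,0],[0,0,0]]}'
python3 -m handwheel '{"travel":[[-0.002,0,0],[-0.005,0,0],[-0.02,0,0],[-0.06,0,0],[-0.07,0,0],[-0.07,0,0]],"rot":[[0,0,0],[0,0,0],[0,0,0],[0,0,0],[0,0,0],[0,0,0]]}'
python3 - <<'E'
from h import *
c=eyes.capture("side"); a=cv2.resize(c["frame"][130:200,215:305,::-1],None,fx=8,fy=8,interpolation=cv2.INTER_CUBIC); cv2.imwrite("pics/l_side.png",a)
c=eyes.capture("wrist"); cv2.imwrite("pics/l_wrist.png",cv2.resize(c["frame"][60:230,150:400,::-1],None,fx=3,fy=3,interpolation=cv2.INTER_CUBIC)); np.save("pics/l.npy",c,allow_pickle=True)
E
```

```text
clock: 13.1
position: [0.4793, -0.1023, 0.0215]
eef_rot: [-98.0, 89.6, 0.0]
force: [2.4, 0.2, 16.3]
width: 0.0002
clock: 13.7
position: [0.4768, -0.1021, 0.0906]
eef_rot: [-87.4, 89.8, 10.6]
force: [1.3, -0.8, 0.6]
width: 0.0004
```

View pics/l_side.png

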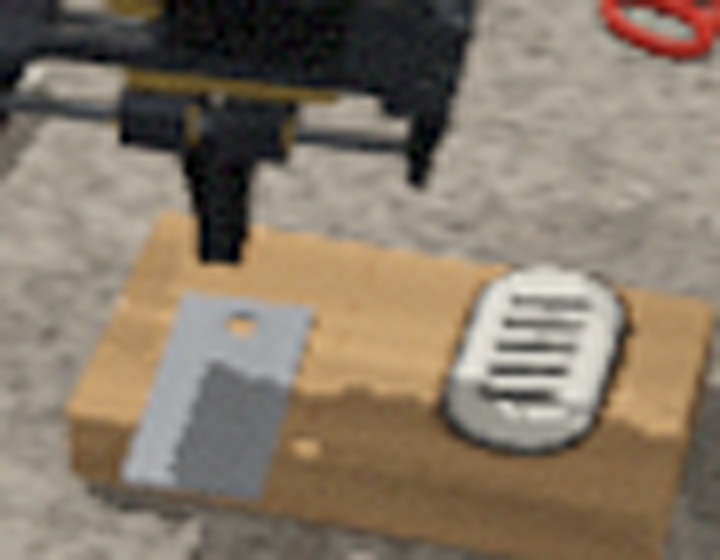

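View pics/l_wrist.png

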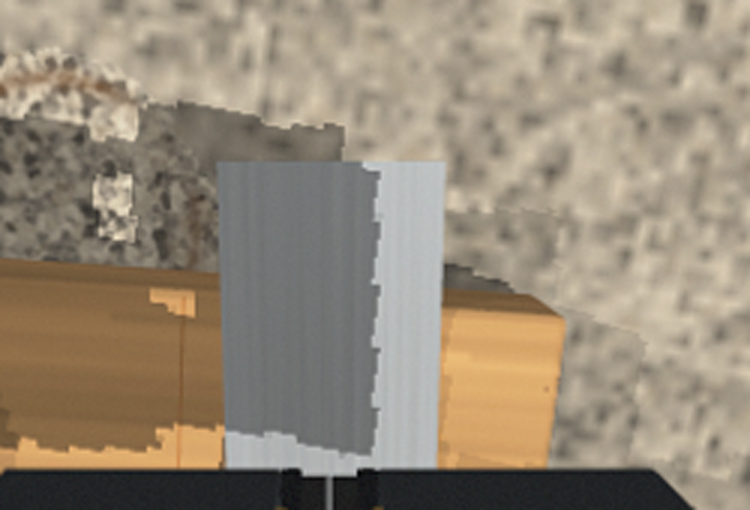

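```bash
python3 - <<'E'
from h import *
c=np.load("pics/l.npy",allow_pickle=True).item(); print(c['origin'])
K=lambda p:(np.array(p)+.5)/3-.5+[150,60]
q=unproj(c,K([(217,162),(444,162)]),.048); print(q.round(4),np.linalg.norm(q[0]-q[1]),q.mean(0))
e=unproj(c,K([(563,318),(0,277)]),.045); print(e)
s=eyes.capture("side"); S=lambda p:(np.array(p)+.5)/8-.5+[215,130]
px=S([(265,497),(315,311),(184,293),(122,480)])
r=least_squares(lambda p:(proj(s,box(p,.12,.056,.048))-px).ravel(),[.47,-.1,8]);print(r.x,r.fun.round(2))
a=np.radians(r.x[2]); end=r.x[:2]-.06*np.array([np.cos(a),np.sin(a)]);print(end)
a=np.radians(4.)
for en in (end,q.mean(0)[:2]):
  for bl in ([.518,-.164],[.5177,-.1667]): print("overhang",-.07-((en-bl)@[np.cos(a),np.sin(a)]))
E
```

```text
[ 0.4080242  -0.11071409  0.27857071]
[[ 0.4149 -0.1373  0.048 ]
 [ 0.4072 -0.0822  0.048 ]] 0.055632981860138174 [ 0.41102433 -0.10978793  0.048     ]
[[ 0.44160416 -0.04465658  0.045     ]
 [ 0.45104038 -0.18992045  0.045     ]]
[ 0.46857669 -0.10548815  8.45312637] [-0.39  0.09 -0.1  -0.27  0.12  0.09  0.37  0.09]
[ 0.4092285  -0.11430817]
overhang 0.035040209165782224
overhang 0.03455259747159517
overhang 0.032933442026846255
overhang 0.0324458303326592
```

```bash
python3 - <<'E'
from h import *
go([[.427,-.108,.09],[.427,-.108,.0145]],98.2)
E

```

```text
rot 98.2 [-0.0038  0.0003 -0.0017]
rot 278.2 [ 3.1378e+00 -2.6000e-03 -5.0000e-04]
travel [-0.0019  0.0483  0.0006]
travel [0.0736 0.0481 0.0006]
```

```bash
python3 -m handwheel '{"travel":[[0,0.01,0],[0,0.03,0],[0,0.048,0],[0,0.048,0],[0,0.048,0],[0.02,0.048,0],[0.04,0.048,0],[0.04,0.048,0],[0.04,0.048,0]],"rot":[[0,0,0],[0,0,0],[0,0,0],[0,0,0],[0,0,0],[0,0,0],[0,0,0],[0,0,0],[0,0,0]]}' -1
python3 - <<'E'
from h import *
c=eyes.capture("side"); a=cv2.resize(c["frame"][120:210,205:305,::-1],None,fx=7,fy=6.5,interpolation=cv2.INTER_CUBIC); cv2.imwrite("pics/m_side.png",a)
c=eyes.capture("wrist"); cv2.imwrite("pics/m_wrist.png",c["frame"][:,:,::-1])
print(get_state()['joint_pos'].round(1))
E
```

```text
clock: 14.75
position: [0.4283, -0.1089, 0.0492]
eef_rot: [119.0, 89.9, -143.0]
force: [0.3, -0.5, 0.1]
width: 0.0645
[-25.2   2.   34.8 122.9  -1.4  55.4 108.3]
```

View pics/m_side.png

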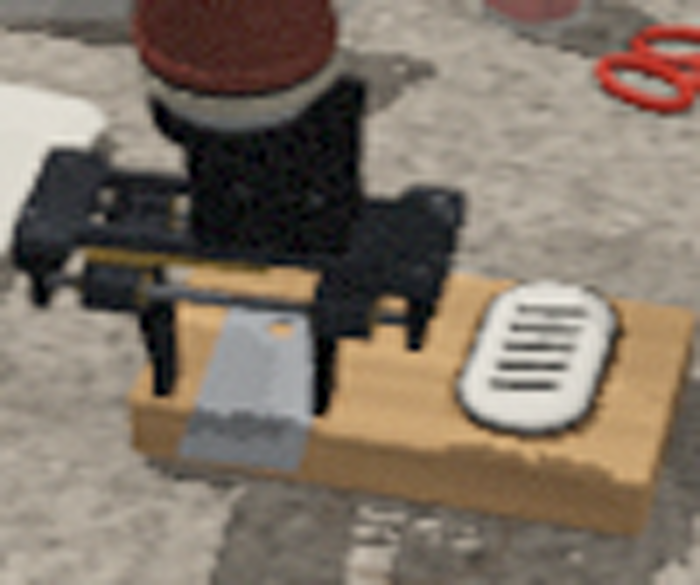

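View pics/m_wrist.png

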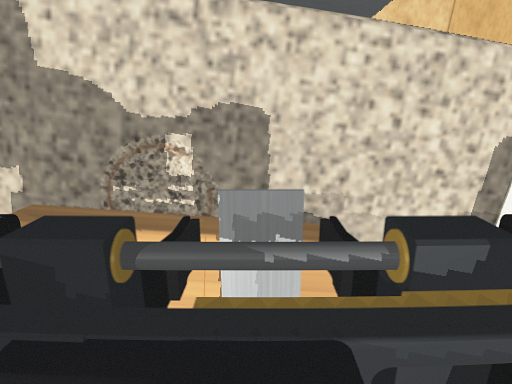

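```bash
python3 -m handwheel '{"travel":[[0,0,0],[0,0,0],[0,0,0]],"rot":[[0,0,0],[0,0,0],[0,0,0]]}'
python3 - <<'E'
from h import *
c=eyes.capture("side"); f=c["frame"][120:210,205:305,::-1]; a=cv2.resize(f,None,fx=7,fy=6.5,interpolation=cv2.INTER_CUBIC)
p,Rn,s=cur(); w=s['width']/2
for dz,col in ((.0,(0,0,255)),(.0264,(0,255,0))):
  for sz in (w,w+.015,-w,-w-.015):
    for dy in (.0095,-.0095):
      q=p+[0,0,dz]+Rn.apply([0,dy,sz]); u=(proj(c,q)[0]-[205,120])*[7,6.5]; cv2.circle(a,tuple(int(v) for v in u),3,col,-1)
cv2.imwrite("pics/n_side.png",a)
E
```

```text
clock: 15.15
position: [0.4285, -0.1087, 0.0495]
eef_rot: [-86.3, 90.0, 11.7]
force: [0.5, -0.7, -0.5]
width: 0.0861
```

View pics/n_side.png

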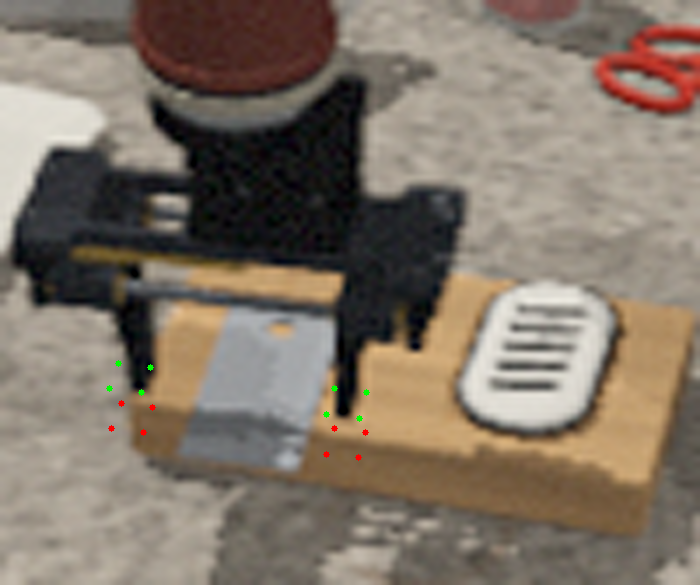

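```bash
python3 -m handwheel '{"travel":[[0,0.002,0],[0.01,0.002,0],[0.02,0.002,0],[0.03,0.002,0],[0.035,0.002,0],[0.035,0.002,0],[0.035,0.002,0]],"rot":[[0,0,0],[0,0,0],[0,0,0],[0,0,0],[0,0,0],[0,0,0],[0,0,0]]}'
python3 - <<'E'
from h import *
c=eyes.capture("side"); f=c["frame"][120:210,205:305,::-1]; a=cv2.resize(f,None,fx=7,fy=6.5,interpolation=cv2.INTER_CUBIC)
cv2.imwrite("pics/o_side.png",a)
c=eyes.capture("wrist"); cv2.imwrite("pics/o_wrist.png",c["frame"][:,:,::-1])
E
```

```text
clock: 15.9
position: [0.4262, -0.1091, 0.0141]
eef_rot: [115.6, 90.0, -146.4]
force: [0.5, 0.1, 0.4]
width: 0.0871
```

View pics/o_side.png

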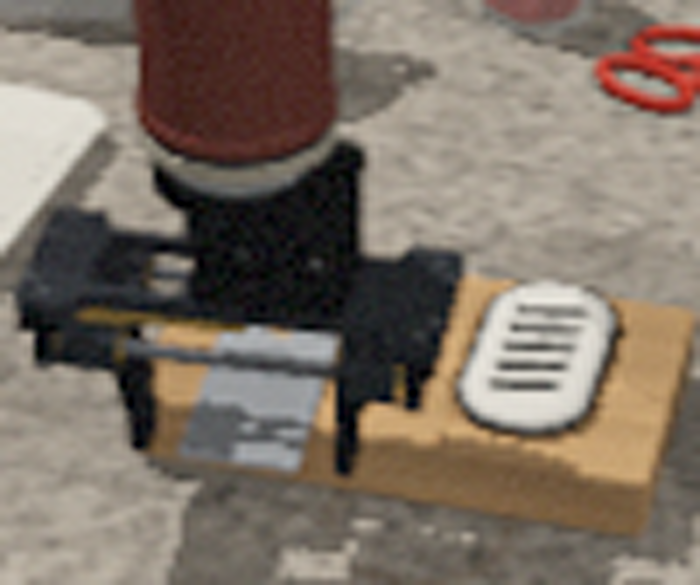

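View pics/o_wrist.png

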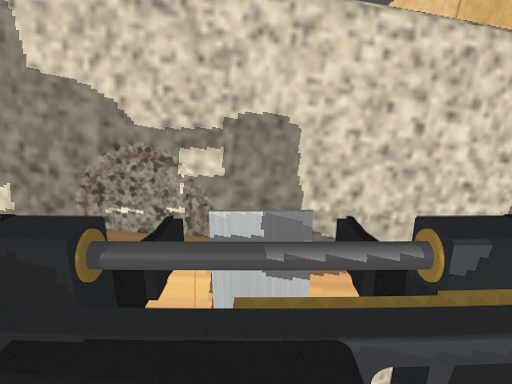

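```bash
python3 -m handwheel '{"travel":[[0,0,0],[0,0,0],[0,0,0],[0,0,0],[0,0,0],[0,0,0],[0,0,0],[0,0,0],[0,0,0],[0,0,0]],"rot":[[0,0,0],[0,0,0],[0,0,0],[0,0,0],[0,0,0],[0,0,0],[0,0,0],[0,0,0],[0,0,0],[0,0,0]]}' 1 40
python3 - <<'E'
from h import *
c=eyes.capture("side"); f=c["frame"][120:210,205:305,::-1]; a=cv2.resize(f,None,fx=7,fy=6.5,interpolation=cv2.INTER_CUBIC)
cv2.imwrite("pics/p_side.png",a)
E
```

```text
clock: 17.0
position: [0.4262, -0.109, 0.0142]
eef_rot: [-136.8, 90.0, -38.8]
force: [0.0, 0.5, 0.7]
width: 0.0549
```

View pics/p_side.png

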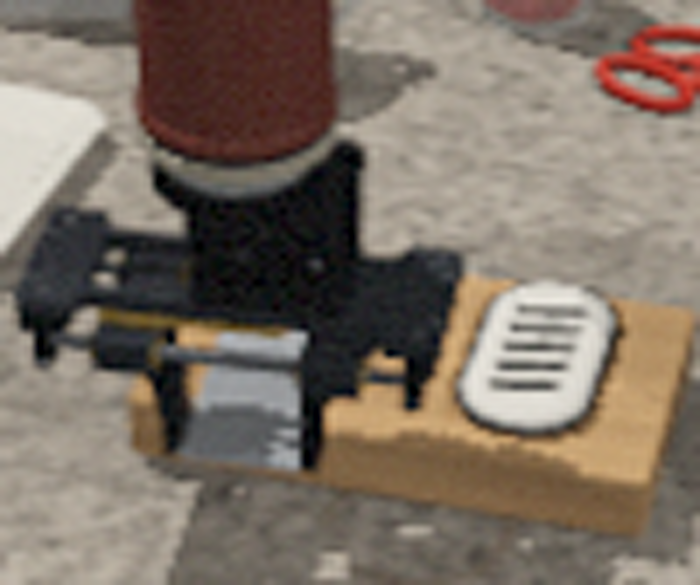

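Gripped at width 55 mm. Lifting gently a little, then checking.

```bash
python3 -m handwheel '{"travel":[[-0.004,0,0],[-0.01,0,0],[-0.02,0,0],[-0.03,0,0],[-0.03,0,0],[-0.03,0,0]],"rot":[[0,0,0],[0,0,0],[0,0,0],[0,0,0],[0,0,0],[0,0,0]]}'
python3 - <<'E'
from h import *
c=eyes.capture("side"); f=c["frame"][110:210,205:305,::-1]; a=cv2.resize(f,None,fx=6,fy=6,interpolation=cv2.INTER_CUBIC)
cv2.imwrite("pics/q_side.png",a)
c=eyes.capture("wrist"); cv2.imwrite("pics/q_wrist.png",c["frame"][:,:,::-1])
E
```

```text
clock: 17.65
position: [0.4266, -0.1089, 0.0446]
eef_rot: [-81.6, 89.9, 16.4]
force: [-0.7, 0.0, -1.2]
width: 0.0547
```

View pics/q_side.png

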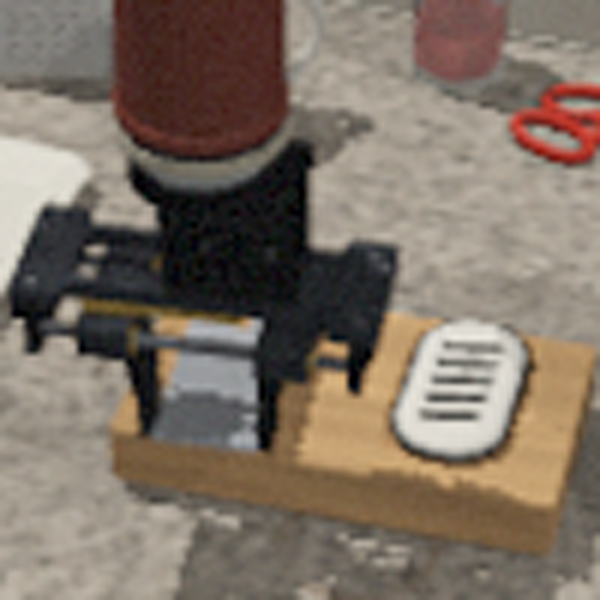

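View pics/q_wrist.png

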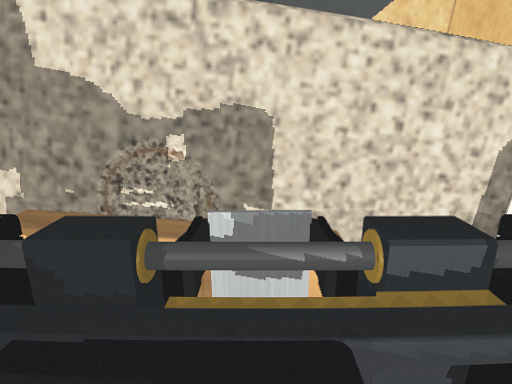

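```bash
python3 -m handwheel '{"travel":[[-0.01,0,0],[-0.03,0,0],[-0.05,0,0],[-0.05,0,0],[-0.05,0,0]],"rot":[[0,0,0],[0,0,0],[0,0,0],[0,0,0],[0,0,0]]}'
python3 - <<'E'
from h import *
go([[.47,.0,.094],[.487,.1757,.094],[.487,.1757,.004]],87.8)
c=eyes.capture("side"); f=c["frame"][110:210,205:305,::-1]; a=cv2.resize(f,None,fx=6,fy=6,interpolation=cv2.INTER_CUBIC)
cv2.imwrite("pics/r_side.png",a)
E
```

```text
clock: 18.25
position: [0.4264, -0.109, 0.0944]
eef_rot: [-81.2, 90.0, 16.8]
force: [-0.1, -0.1, -0.2]
width: 0.0543
rot 87.8 [0.1776 0.0002 0.0007]
rot 267.8 [-2.964e+00 -1.100e-03  3.000e-04]
travel [ 0.0004 -0.0583  0.1019]
travel [ 0.0005 -0.0995  0.2735]
travel [ 0.0905 -0.0995  0.2735]
```

View pics/r_side.png

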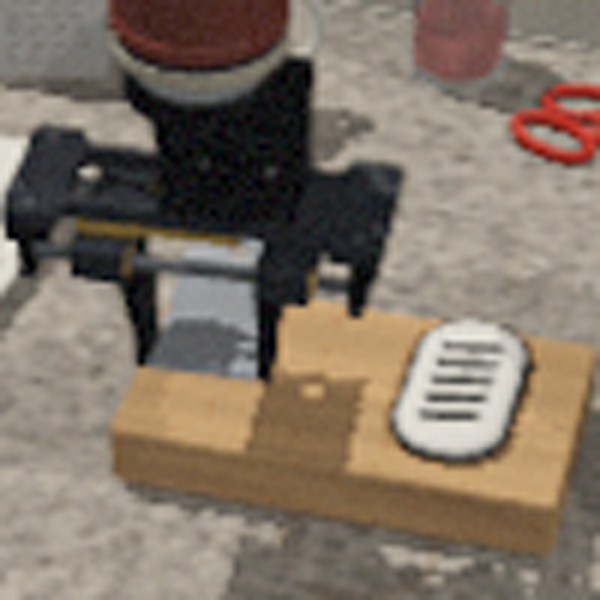

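```bash
python3 -m handwheel '{"travel":[[0,-0.006,0.01],[0,-0.014,0.025],[0,-0.025,0.044],[0,-0.036,0.063],[0,-0.047,0.082],[0,-0.058,0.102],[0,-0.063,0.124],[0,-0.068,0.146],[0,-0.073,0.168],[0,-0.078,0.19],[0,-0.084,0.212],[0,-0.09,0.234],[0,-0.095,0.254],[0,-0.098,0.266],[0,-0.0995,0.2735],[0,-0.0995,0.2735],[0,-0.0995,0.2735]],"rot":[[0.01,0,0],[0.02,0,0],[0.03,0,0],[0.045,0,0],[0.06,0,0],[0.075,0,0],[0.09,0,0],[0.105,0,0],[0.12,0,0],[0.135,0,0],[0.15,0,0],[0.165,0,0],[0.175,0,0],[0.177,0,0],[0.177,0,0],[0.177,0,0],[0.177,0,0]]}'
python3 - <<'E'
from h import *
go([[.487,.1757,.094],[.487,.1757,-.018]],87.8)
c=eyes.capture("top"); cv2.imwrite("pics/s_top.png",cv2.resize(c["frame"][90:230,120:320,::-1],None,fx=4,fy=4,interpolation=cv2.INTER_CUBIC))
c=eyes.capture("side"); cv2.imwrite("pics/s_side.png",cv2.resize(c["frame"][80:210,120:320,::-1],None,fx=4,fy=4,interpolation=cv2.INTER_CUBIC))
c=eyes.capture("wrist"); cv2.imwrite("pics/s_wrist.png",c["frame"][:,:,::-1])
E
```

```text
clock: 20.0
position: [0.4867, 0.1746, 0.0939]
eef_rot: [149.9, 90.0, -122.3]
force: [-0.0, -0.6, -1.1]
width: 0.0542
rot 87.8 [-0.0001 -0.0007 -0.0004]
rot 267.8 [ 3.1415e+00 -6.0000e-04  1.1000e-03]
travel [-0.0001 -0.0002  0.0011]
travel [ 0.1119 -0.0003  0.0012]
```

View pics/s_top.png

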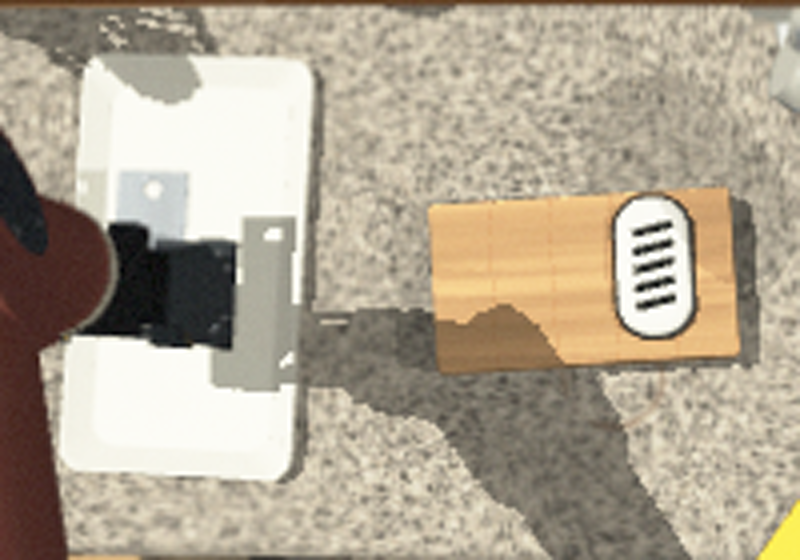

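View pics/s_side.png

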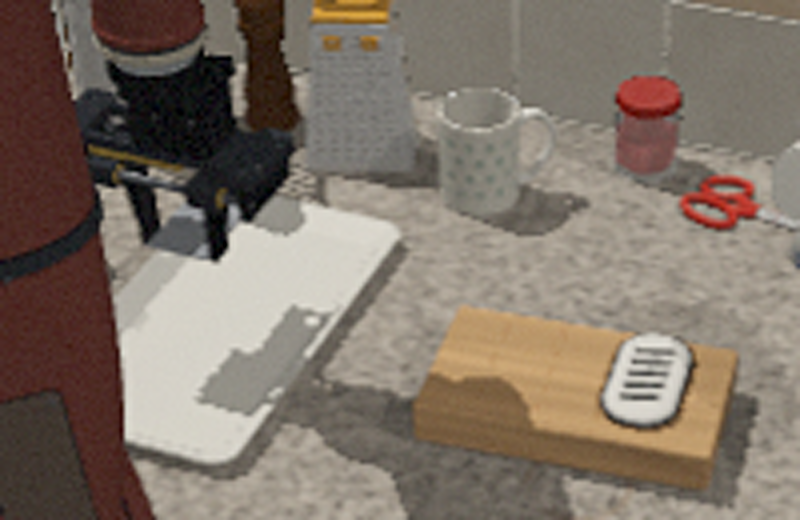

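View pics/s_wrist.png

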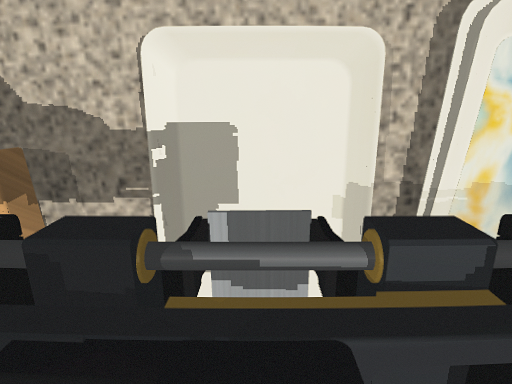

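```bash
python3 -m handwheel '{"travel":[[0.01,0,0.001],[0.03,0,0.001],[0.05,0,0.001],[0.07,0,0.001],[0.085,0,0.001],[0.095,0,0.001],[0.1,0,0.001],[0.105,0,0.001],[0.108,0,0.001],[0.110,0,0.001],[0.110,0,0.001],[0.110,0,0.001]],"rot":[[0,0,0],[0,0,0],[0,0,0],[0,0,0],[0,0,0],[0,0,0],[0,0,0],[0,0,0],[0,0,0],[0,0,0],[0,0,0],[0,0,0]]}'
for i in 1 2; do python3 -m handwheel '{"travel":[[0.001,0,0],[0.001,0,0]],"rot":[[0,0,0],[0,0,0]]}'|egrep 'posi|force'; done
python3 - <<'E'
from h import *
c=eyes.capture("top"); cv2.imwrite("pics/t_top.png",cv2.resize(c["frame"][90:230,120:320,::-1],None,fx=4,fy=4,interpolation=cv2.INTER_CUBIC))
c=eyes.capture("side"); cv2.imwrite("pics/t_side.png",cv2.resize(c["frame"][100:200,130:230,::-1],None,fx=6,fy=6,interpolation=cv2.INTER_CUBIC))
E
```

```text
clock: 21.35
position: [0.4871, 0.1767, -0.0155]
eef_rot: [-60.4, 90.0, 27.5]
force: [0.2, 0.2, -1.1]
width: 0.0543
position: [0.4869, 0.1767, -0.0167]
force: [-0.6, 0.4, -1.3]
position: [0.4868, 0.1766, -0.0179]
force: [0.0, 0.1, -1.7]
```

View pics/t_top.png

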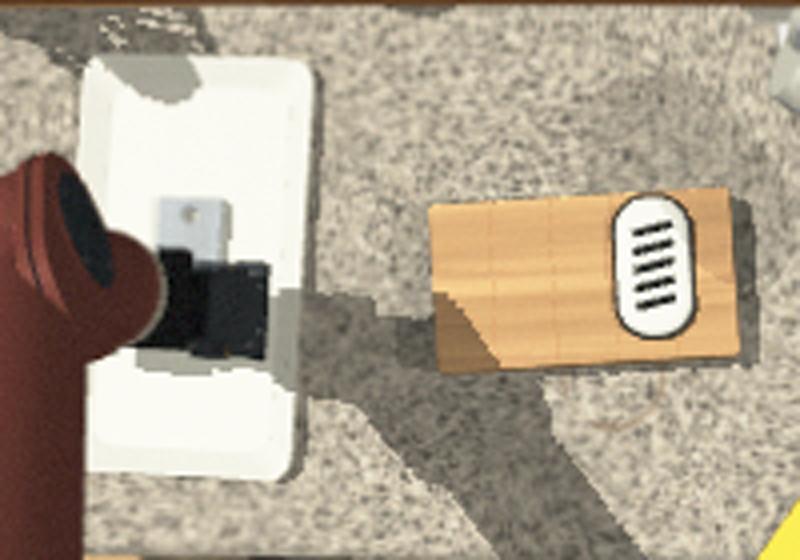

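View pics/t_side.png

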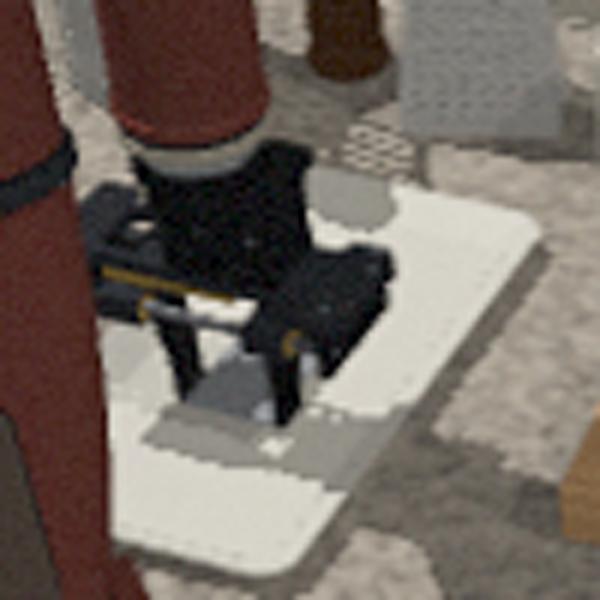

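```bash
for i in 1 2 3 4; do python3 -m handwheel '{"travel":[[0.001,0,0],[0.001,0,0]],"rot":[[0,0,0],[0,0,0]]}'|egrep 'posi|force'; done
```

```text
position: [0.4868, 0.1766, -0.019]
force: [0.2, -0.2, -0.6]
position: [0.4868, 0.1766, -0.02]
force: [0.7, -1.1, -1.7]
position: [0.4868, 0.1766, -0.021]
force: [0.9, -0.1, 0.1]
position: [0.4868, 0.1766, -0.022]
force: [0.6, 0.1, -0.3]
```

```bash
for i in 1 2; do python3 -m handwheel '{"travel":[[0.001,0,0],[0.001,0,0]],"rot":[[0,0,0],[0,0,0]]}'|egrep 'posi|force'; done
```

```text
position: [0.4868, 0.1766, -0.023]
force: [0.3, 0.4, -1.0]
position: [0.4869, 0.1767, -0.0235]
force: [-1.7, -0.2, 5.3]
```

```bash
python3 -m handwheel '{"travel":[[-0.0005,0,0],[-0.0005,0,0],[-0.0005,0,0],[-0.0005,0,0],[-0.0005,0,0],[-0.0005,0,0],[-0.0005,0,0],[-0.0005,0,0]],"rot":[[0,0,0],[0,0,0],[0,0,0],[0,0,0],[0,0,0],[0,0,0],[0,0,0],[0,0,0]]}' -0.7 10
python3 - <<'E'
from h import *
c=eyes.capture("side"); cv2.imwrite("pics/u_side.png",cv2.resize(c["frame"][100:200,130:230,::-1],None,fx=6,fy=6,interpolation=cv2.INTER_CUBIC))
E
```

```text
clock: 23.85
position: [0.4869, 0.1766, -0.0233]
eef_rot: [158.7, 90.0, -113.5]
force: [-1.1, 0.1, -0.2]
width: 0.0739
```

View pics/u_side.png

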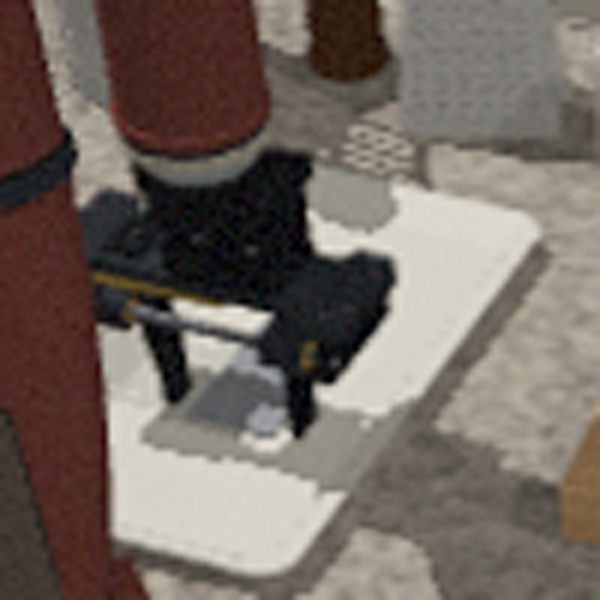

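Released; retreat straight up, then verify.

```bash
python3 -m handwheel '{"travel":[[-0.005,0,0],[-0.02,0,0],[-0.05,0,0],[-0.09,0,0],[-0.12,0,0],[-0.12,0,0],[-0.12,0,0]],"rot":[[0,0,0],[0,0,0],[0,0,0],[0,0,0],[0,0,0],[0,0,0],[0,0,0]]}'
python3 - <<'E'
from h import *
for n,(a,b,d,e) in dict(top=(90,230,120,320),side=(80,210,120,320),wrist=(0,384,0,512)).items():
  c=eyes.capture(n); f=c["frame"][a:b,d:e,::-1]
  cv2.imwrite(f"pics/v_{n}.png",f if n=="wrist" else cv2.resize(f,None,fx=4,fy=4,interpolation=cv2.INTER_CUBIC)); np.save(f"pics/v_{n}.npy",c,allow_pickle=True)
E
```

```text
clock: 24.6
position: [0.4872, 0.1769, 0.0974]
eef_rot: [-50.1, 89.9, 37.7]
force: [-0.3, -0.9, -0.2]
width: 0.074
```

View pics/v_top.png

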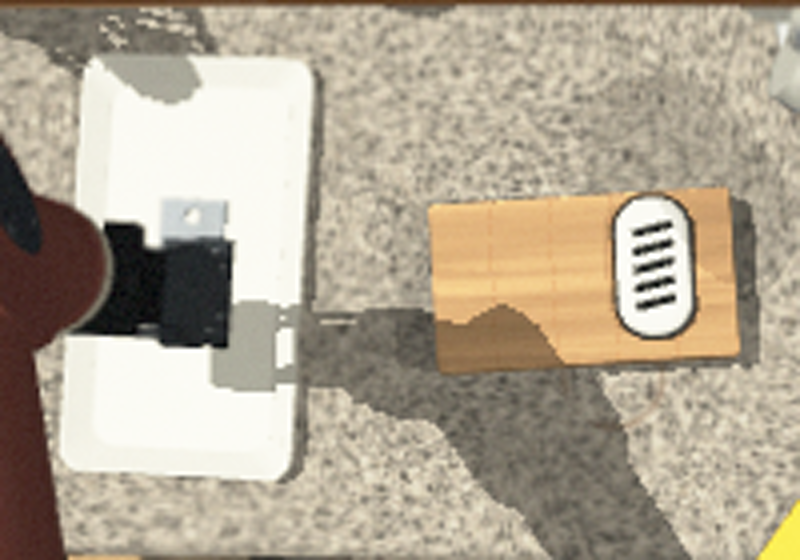

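View pics/v_wrist.png

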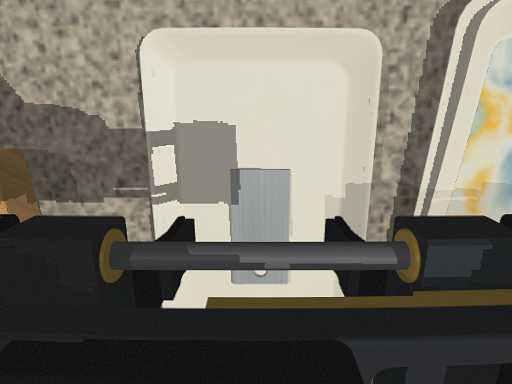

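View pics/v_side.png

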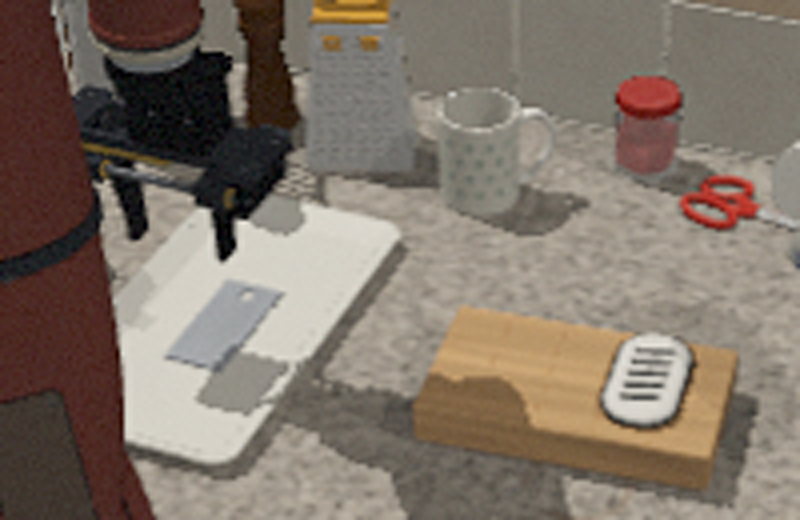

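```bash
python3 -c "
from bench import *
print(workorder.finish_job()); print(get_state()['clock'])"
```

```text
the job is handed in; nothing more can be done
None
the job is handed in; nothing more can be done
```

The scraper now lies flat in the white tray, lengthways and in the middle of its width. The job was handed in at about 24.8 s of the 58 s allowed; no verdict was reported.

- **Slide:** I pressed the shut fingertips on the scraper with about 11–20 N and drew it over the block's front edge. The wrist camera gave about 35 mm of overhang. Other combinations of cameras and block fits gave 32 to 35 mm, all within the three to four centimetres asked.
- **Pinch and lift:** I gripped it across its 56 mm width at the overhang with 40 N, lifted it level and carried it to the tray.
- **Laying down:** I lowered it until the fingertips touched the tray floor, then opened the gripper. The scraper's gripped end was about 4 mm above the floor at that moment, so that end settled by up to that much.
- **Last pictures:** The scraper's middle is within about 1 pixel of the tray's centre line. The pan grip shows no sign of having moved, and the open gripper was well above everything.

**Disagreement found:** The reported TCP height was about 26 mm lower than the real fingertips. Contact on the scraper, the side-camera picture and contact on the tray floor all showed this, and I worked with that correction.

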